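# Refit the citrus juicer's reamer

## Robot

A 6-joint arm with a two-finger parallel gripper is mounted at the origin on the work surface. World frame = base frame: x ahead of the robot, y to its left, z up, the work surface at z = 0. Lengths are in mm, angles in rad, forces in N, time in s.
With the tool pointing down it reaches from about 275 to 1000 mm from the base axis. Payload 8.4 kg.
Tool frame: the origin (TCP) lies midway between the tips of the shut fingers; the grasp point (between the pads) lies grip_depth behind it (grip_depth is the distance from the TCP to the grasp point, in mm); z points along the fingers, y is the line along which they close (so a half turn about z gives the same grasp; the last joint's range is limited). The gripper opens to 85 mm and grips with 20 to 120 N. Pads are 22 mm wide; open, the fingers measure 114 mm over their backs; the gripper's body (76 mm by 85 mm) begins 54 mm behind the grasp point. The pads swing forward as they close: fully open they stand 13 mm farther back than shut.
Start: joints at [-1.166, 0.353, 1.633, -0, 1.155, -0.002], TCP at [247.294, -573.998, 231.281] pointing down, gripper open.
Joint ranges: [-2.63, 2.63], [-0.92, 2.1], [0.06, 2.66], [-1.3, 4.44], [0, 2.69], [-3.02, 3.02]. Speed limits (rad/s): [2.22, 2.22, 2.79, 3.14, 3.14, 3.14].

## Interface

Orientations are given as [roll, pitch, yaw] about the fixed x, y, z axes, in that order (R = Rz(yaw) Ry(pitch) Rx(roll)).
In Python, from rig import * gives the robot as it stands.
- The arm moves only by the shell command python3 -m creep 'ROWS' [FORCE]. ROWS is JSON, a list of rows, each an object of numbers: "x", "y", "z": the shift along the tool's x, y, z in mm; "rx", "ry", "rz": the turn, a rotation vector about the tool's x, y, z in rad; "hand": the finger opening in mm, from 0 to 85.4. A call has 1 to 20 rows; each row shifts and turns the commanded pose from where the row before left it, along the tool's axes as they then stand; what a row does not reach is not made up. A row lasts 1/8 s, in which the tool goes at most 62.5 mm and 10.7 degrees, less where a joint would pass 70% of its speed; a pose out of reach is approached as far as the arm can. A call with a gripper value outside its range is refused whole. The fingers move at their own pace and stop on an object; FORCE is the grip in N (left out, the last holds). Time passes only in rows, so rows that do not move let the fingers close. It gives the time, the measured TCP pose, the force, the opening and the grip force at its end, in the units of the state.
- sense(): the state, without advancing time (a new reading comes with each control period).
- grab_frame(name): name is "side" or "top" or "wrist"; returns the picture (384x512x3 uint8, red, green, blue); there is no depth.
- get_calibration(name): a dict with "K" (3x3 intrinsics, pixels), "R" (3x3) and "t" (3): a world point X has camera coordinates R X + t. Camera axes: x right, y down, z forward; pixel columns grow to the right and rows downward; lengths in mm; the calibration is good to about 2 mm. A picture is of the moment at which its call begins: read the wrist's pose just before it. get_calibration takes no time and is no camera call; for the wrist camera it gives the pose at the moment of the call.
- sign_off(): hands the job in; it is judged then, once.
The state is a dict: "clock": time; "qpos": joint angles; "qvel": joint speeds; "joint_efforts": joint torques, N m; "eef_pos": TCP position; "tcp_rot": TCP orientation; "contact_force": force on the tool from outside, world axes, zero at the start; "wrist_torque": the same for the moment, N m; "opening": opening from 0.0 (shut) to 1.0 (fully open); "grasp_force": force on a finger pad.
Only numpy, scipy, OpenCV 4.12 (cv2) and the standard library are available. Lean on these libraries where they do the work, as an engineer would, in place of code of your own. Each camera call takes 0.05 s, during which the arm holds its last target. There are 200 camera calls.

## Task

The washed citrus juicer is going back into service: lift its clear dust cover off by the knob and set it down gently, rim down, on free counter, then take the larger of the two ribbed reamers, put it on the juicer's splined drive shaft, turn it until the splines mesh and slide it fully home. Then press the reamer down so that the sprung shaft under it, which works the start switch, goes right down, and finish like that: still gripping the reamer and still pressing, without letting go. Leave the other reamer, glasses, dishes, basket and jug where they stand.

Things in the scene. Friction and masses are not known exactly. Their poses are not given: they have to be found in the camera images.
- cover_knob (a point): Grip point on the axis of the grey knob of the clear dust cover (0.2 kg): knob 26 mm in diameter, reaching 22 mm below this point (down to the dome) and 12 mm above. The cover is a round dome 172 mm in diameter; its rim is 88 mm below this point. It starts on the juicer, its skirt loosely 10 mm down around the bowl's rim: lift it straight up by 30 mm or more first.
- cover_rim (a point): Centre of the plane of the dust cover's rim (its underside), 88 mm below the knob's grip point; z axis up to the knob. Free counter, enough to stand the cover on, lies on the robot's right, between the juicer and the blue glass rack, nearer to the robot than the cutlery basket and the glass there.
- reamer_mid (a point): Centre of the larger reamer, 28.5 mm above its underside: white plastic ribbed dome (0.09 kg), 57 mm tall, 50 mm across, dome up on the counter. Eight 5 mm ribs, upright to 27 mm height, stand every 45 degrees from its x axis. Pads closing along a line 22.5 degrees (or 22.5 plus a multiple of 45) from its x axis bear on two ribs each, 47 mm apart, and hold it square.
- reamer_base (a point): Centre of the larger reamer's underside and of its cross-shaped hole: open below, 33 mm deep, slots 8 mm wide along its x and y axes; it fits the shaft in four positions 90 degrees apart.
- spindle_seat (a point): Centre of the shoulder (22 mm disc) of the juicer's upright steel drive shaft, where the reamer's underside rests when home; 150 mm above the counter with the shaft up; moves with it. Four splines stand on it, 20 mm tall, 6 mm thick, 18 mm across, along this point's x and y axes (angle differs each time, held by a stiff gear, 0.35 N m). About 1 mm or 6 degrees to spare each way.
- spindle_tip (a point): Top of the shaft's round pilot pin, 30 mm above the shoulder and 10 mm above the splines: 9 mm in diameter, tapered to 4 mm. It centres the reamer before the splines are met; a reamer that is not meshed stays standing on the splines, 20 mm too high.
- spindle (a joint): Downward travel of the sprung drive shaft: 0 up, 0.006 m at its stop. The spring needs about 3.6 N to start moving and 11 N at the stop.
- juicer: Citrus juicer, fixed: steel housing 172 mm in diameter, bowl on top (rim 170 mm above the counter, a bead below it 176 mm in diameter, inside 150 mm; strainer floor 17 mm below the shaft's shoulder). Origin on its axis at counter level; the spout points along its -x axis and reaches 130 mm out.
- small_reamer_mid (a point): Centre of the smaller reamer, same shape and plastic, 46 mm tall and 34 mm across; stands on the counter beside the larger one, either may be nearer the robot. To be left alone.
- spout_glass: Empty drinking glass, 72 mm in diameter and 85 mm tall, under the juicer's spout; origin at its foot's centre.
- tumbler_a: Empty drinking glass, 72 mm in diameter and 85 mm tall, left of the reamers; origin at its foot's centre.
- tumbler_b: Empty drinking glass, 72 mm in diameter and 85 mm tall, to the right of the juicer; origin at its foot's centre.
- dish_stack: Stack of five square white dishes, 113 mm wide and 92 mm tall; origin at the centre of its underside.
- cutlery_basket: Square white slotted basket with knives and forks, 97 mm wide, 127 mm tall, cutlery up to 210 mm; origin at the centre of its underside.
- jug: Steel water jug, 106 mm in diameter, 130 mm tall, handle along its x axis, beyond the juicer; origin at the centre of its underside.
There are look-alikes about, which are no part of the job. Leave any green or turquoise look-alike of the part that bears cover_knob alone.

How it is judged:
By the outcome, as a careful person would: the job done as asked, in the order asked, and still so for the second after the job is handed in, while the arm keeps its last pose, push and grip.
It also fails if it takes over 64 s, if anything falls off the work surface, if the arm or the gripper's body presses on something with over 40 N, if the wrist force passes 120 N, or if a joint passes its speed limit or range.

## Working session

There is one attempt and no reset: what is moved stays moved. The work goes in short steps, Python scripts to look and compute and a shell command to move; the robot and the scene stay as the last step left them, time stands still between calls to the robot, and variables do not carry over. Pictures are saved under pics/ and viewed, at most 10 in all, crops included, and the job is handed in when it is done.

```bash
mkdir -p pics; ls; python3 - <<'E'
from rig import *
import cv2,numpy as np
for n in ("side","top"):
    im=grab_frame(n); cv2.imwrite(f"pics/{n}0.png",im[:,:,::-1])
    c=get_calibration(n); print(n,c['K'],c['R'],c['t'],-np.array(c['R']).T@np.array(c['t']))
a=cv2.imread("pics/side0.png");b=cv2.imread("pics/top0.png")
print(sense())
E
```

```text
pics
side [[387.05317646   0.         256.14462756]
 [  0.         387.05317646 199.89992811]
 [  0.           0.           1.        ]] [[-0.76406446 -0.64488718  0.01805615]
 [-0.41094309  0.46493004 -0.78419758]
 [ 0.49732412 -0.60659755 -0.62024845]] [405.71231419 324.0898356  980.48199595] [-44.44450607 705.71754498 854.96729785]
top [[432.4143636    0.         249.39777383]
 [  0.         432.4143636  190.06896952]
 [  0.           0.           1.        ]] [[-0.00619741 -0.9999583   0.00670723]
 [-0.99619366  0.0055906  -0.08698816]
 [ 0.08694704 -0.0072208  -0.99618677]] [  12.60880069  500.17697743 1599.93127872] [ 359.24198539   21.36476753 1637.25527327]
{'clock': 0.1, 'qpos': array([-1.16641299e+00,  3.53579951e-01,  1.63404868e+00,  3.24388374e-05,
        1.15518801e+00, -2.36696507e-03]), 'qvel': array([ 0.00080276, -0.00014389, -0.00260367, -0.00125671,  0.00010503,
        0.00183192]), 'joint_efforts': array([ 2.87229459e-04, -6.06356478e+01, -3.42822361e+01, -6.68237476e-05,
        4.08645239e-03,  2.01011295e-05]), 'eef_pos': array([ 247.13111362, -573.61173325,  230.6408268 ]), 'tcp_rot': array([-3.14036874e+00, -3.25583480e-05,  4.06737168e-01]), 'contact_force': array([ 0.40030247, -0.58393052,  0.87221209]), 'wrist_torque': array([-0.03871325, -0.00228687, -0.01697648]), 'grasp_force': 0.0, 'opening': 1.0007991391122735}
```

View pics/top0.png

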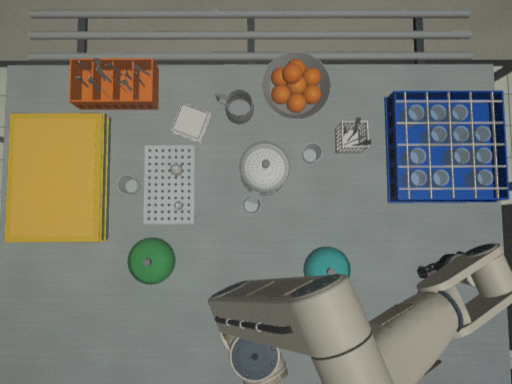

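View pics/side0.png

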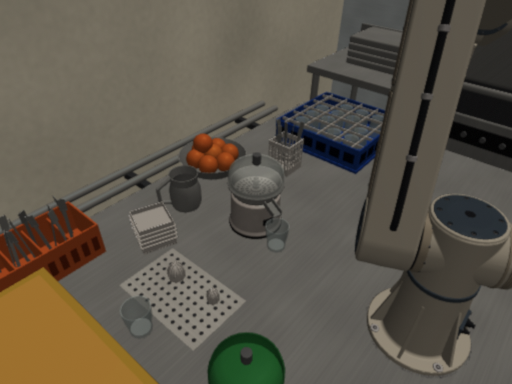

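The top view shows these candidates:
- **Domes:** clear dome with a grey knob on the juicer at (266,163), green dome at (152,260) and turquoise dome at (327,264). The clear one is the cover.
- **Reamers:** (177,169) looks larger than (179,205), so the far one is the larger.
- **Free counter:** around (338,207).

Next I'll measure these and check an enlarged crop.

```bash
cat > h.py <<'E'
import numpy as np,cv2
def ray(c,u,v):
    R=np.array(c['R']);o=-R.T@np.array(c['t']);d=R.T@np.linalg.solve(np.array(c['K']),[u,v,1.]);return o,d/np.linalg.norm(d)
def onz(c,u,v,z):
    o,d=ray(c,u,v);return o+d*(z-o[2])/d[2]
def tri(c1,p1,c2,p2):
    o1,d1=ray(c1,*p1);o2,d2=ray(c2,*p2)
    s=np.linalg.lstsq(np.c_[d1,-d2],o2-o1,rcond=None)[0];a=o1+s[0]*d1;b=o2+s[1]*d2
    return (a+b)/2,np.linalg.norm(a-b)
E
python3 - <<'E'
from rig import *
from h import *
t=get_calibration("top");s=get_calibration("side")
p=lambda *a:print(*[np.round(x,1) for x in a])
p("knob",onz(t,266,163.5,255),*tri(t,(266,163.5),s,(256.5,158)))
p("big",onz(t,177,169,40),*tri(t,(177,169),s,(176.5,271)))
p("small",onz(t,179,205,35),*tri(t,(179,205),s,(213,296)))
for n,q in dict(jbowl=(264.5,167),free=(338,207),free2=(345,210),glass=(252,205),tumb=(312,153),basket=(352,138),turq=(327,262),rackL=(388,200)).items(): p(n,onz(t,*q,0 if n[0]=='f' else 85))
a=cv2.imread("pics/top0.png");b=cv2.imread("pics/side0.png")
A=cv2.resize(a[130:230,130:300],(800,470),interpolation=2)
cv2.imwrite("pics/c1.png",np.hstack([cv2.resize(a[135:220,150:295],(435,255),interpolation=2),cv2.resize(b[145:325,115:305],(269,255),interpolation=2)]))
E
```

```text
Traceback (most recent call last):
numpy._core._exceptions._UFuncNoLoopError: ufunc 'multiply' did not contain a loop with signature matching types (dtype('<U4'), dtype('float64')) -> None
```

```bash
python3 - <<'E'
from rig import *
from h import *
t=get_calibration("top");s=get_calibration("side")
p=lambda n,*a:print(n,*[np.round(x,1) for x in a])
p("knob",onz(t,266,163.5,255),*tri(t,(266,163.5),s,(256.5,158)))
p("big",onz(t,177,169,40),*tri(t,(177,169),s,(176.5,271)))
p("small",onz(t,179,205,35),*tri(t,(179,205),s,(213,296)))
for n,q in dict(jbowl=(264.5,167),free=(338,207),free2=(345,210),glass=(252,205),tumb=(312,153),basket=(352,138),turq=(327,262),rackL=(388,200)).items(): p(n,onz(t,*q,0 if n[0]=='f' else 85))
a=cv2.imread("pics/top0.png");b=cv2.imread("pics/side0.png")
cv2.imwrite("pics/c1.png",np.hstack([cv2.resize(a[135:220,150:295],(435,255),interpolation=2),cv2.resize(b[145:325,115:305],(269,255),interpolation=2)]))
E
```

```text
knob [565.6 -42.8 255. ] [568.4 -42.  246.9] 3.8
big [578.8 278.6  40. ] [582.8 282.9  21. ] 3.6
small [445.  270.9  35. ] [447.2 274.7  16.7] 3.1
jbowl [578.3 -45.1  85. ]
free [ 435.8 -326.2    0. ]
free2 [ 424.3 -352.5    0. ]
glass [440.8   1.1  85. ]
tumb [ 628.7 -218.2   85. ]
basket [ 683.3 -365.3   85. ]
turq [ 236.4 -264.3   85. ]
rackL [ 456.  -489.2   85. ]
```

```bash
ls pics
```

```text
c1.png
side0.png
top0.png
```

View pics/c1.png

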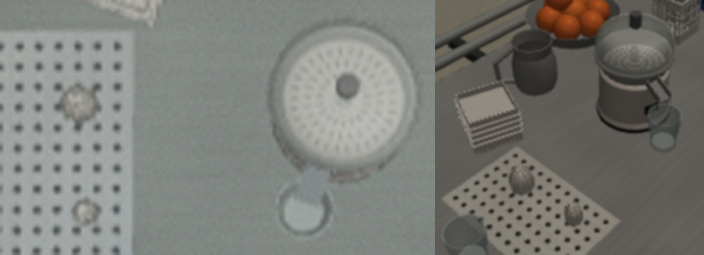

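The crop confirms it: the clear dome with the grey knob sits on the juicer (knob at about (266,163) in the top view). The far reamer is clearly the larger one. The knob triangulates to z≈247 against an expected 248. Now I'll move above the knob.

```bash
cat >> h.py <<'E'
from scipy.spatial.transform import Rotation as Ro
def delta(s,target,yaw=None):
    R=Ro.from_euler('xyz',s['tcp_rot']);print('pos',np.round(s['eef_pos'],1),'rot',np.round(s['tcp_rot'],4),'op',round(s['opening'],3),'F',np.round(s['contact_force'],1),'t',round(s['clock'],2))
    print('tool shift',np.round(R.inv().apply(np.array(target)-s['eef_pos']),1))
    if yaw is not None: print('rotvec',np.round((R.inv()*Ro.from_euler('xyz',[np.pi,0,yaw])).as_rotvec(),3))
E
python3 -c "
import rig;print([n for n in dir(rig) if n[0]!='_'], getattr(rig,'grip_depth',None))"
python3 -m creep '[{"z":-50},{"x":25,"y":-18,"z":-50},{"x":45,"y":-32},{"x":45,"y":-32},{"x":45,"y":-32},{"x":45,"y":-32},{"x":45,"y":-32},{"x":45,"y":-32},{"x":45,"y":-32},{"x":45,"y":-32},{"x":45,"y":-32},{"x":45,"y":-32},{"x":25,"y":-21},{}]'
python3 - <<'E'
from rig import *
from h import *
s=sense();c=get_calibration("wrist");im=grab_frame("wrist");cv2.imwrite("pics/w1.png",im[:,:,::-1])
R=np.array(c['R']);print(-R.T@np.array(c['t']),R[2])
delta(s,[567,-42.5,300]);print(s['qpos'])
X=np.array([567,-42.5,260]);q=np.array(c['K'])@(R@X+c['t']);print(q/q[2])
E
```

```text
['MotionError', 'get_calibration', 'grab_frame', 'grip_depth', 'sense', 'sign_off'] 18.700000000000003
[ 321.76975839 -541.35741342  373.84450965] [-0.29281331 -0.12649167 -0.94776591]
pos [ 247.1 -573.6  230.6] rot [-3.1404 -0.      0.4067] op 1.001 F [ 0.4 -0.6  0.9] t 0.1
tool shift [ 503.9 -361.3  -68.9]
[-1.16641299e+00  3.53579951e-01  1.63404868e+00  3.24388374e-05
  1.15518801e+00 -2.36696507e-03]
[4.73082097e+03 5.60984712e+03 1.00000000e+00]schema error: expected keys x, y, z, rx, ry, rz, hand
```

View pics/w1.png

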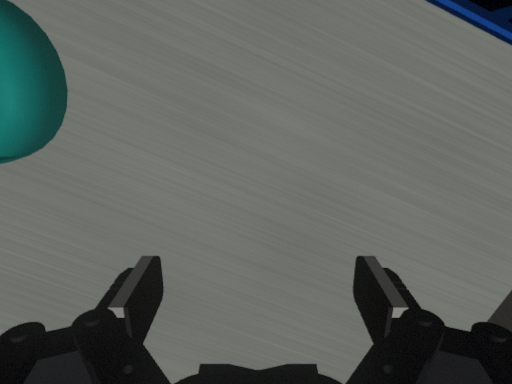

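The picture shows the arm still at its start: the turquoise dome is upper left and the open fingers are at the bottom. The move was refused because of the empty row, so I'll resend it with that row filled.

```bash

python3 -m creep '[{"z":-50},{"x":25,"y":-18,"z":-50},{"x":45,"y":-32},{"x":45,"y":-32},{"x":45,"y":-32},{"x":45,"y":-32},{"x":45,"y":-32},{"x":45,"y":-32},{"x":45,"y":-32},{"x":45,"y":-32},{"x":45,"y":-32},{"x":45,"y":-32},{"x":25,"y":-21},{"x":0}]' | tail -5
```

```text
schema error: expected keys x, y, z, rx, ry, rz, hand
```

All keys are required in every row.

```bash

python3 -m creep '[{"x":0,"y":0,"z":-50,"rx":0,"ry":0,"rz":0,"hand":85},{"x":25,"y":-18,"z":-50,"rx":0,"ry":0,"rz":0,"hand":85},{"x":45,"y":-32,"z":0,"rx":0,"ry":0,"rz":0,"hand":85},{"x":45,"y":-32,"z":0,"rx":0,"ry":0,"rz":0,"hand":85},{"x":45,"y":-32,"z":0,"rx":0,"ry":0,"rz":0,"hand":85},{"x":45,"y":-32,"z":0,"rx":0,"ry":0,"rz":0,"hand":85},{"x":45,"y":-32,"z":0,"rx":0,"ry":0,"rz":0,"hand":85},{"x":45,"y":-32,"z":0,"rx":0,"ry":0,"rz":0,"hand":85},{"x":45,"y":-32,"z":0,"rx":0,"ry":0,"rz":0,"hand":85},{"x":45,"y":-32,"z":0,"rx":0,"ry":0,"rz":0,"hand":85},{"x":45,"y":-32,"z":0,"rx":0,"ry":0,"rz":0,"hand":85},{"x":45,"y":-32,"z":0,"rx":0,"ry":0,"rz":0,"hand":85},{"x":27,"y":-22,"z":0,"rx":0,"ry":0,"rz":0,"hand":85},{"x":0,"y":0,"z":0,"rx":0,"ry":0,"rz":0,"hand":85}]' | tail -5
python3 - <<'E'
from rig import *
from h import *
s=sense();c=get_calibration("wrist");im=grab_frame("wrist");cv2.imwrite("pics/w2.png",im[:,:,::-1])
R=np.array(c['R'])
delta(s,[567,-42.5,300]);print(np.round(s['qpos'],2))
X=np.array([567,-42.5,260]);q=np.array(c['K'])@(R@X+c['t']);print(q/q[2])
E
```

```text
eef_pos: [566.5, -42.7, 330.8]
tcp_rot: [-3.141, 0.0, 0.41]
contact_force: [0.3, 0.0, -0.5]
opening: 0.995
grasp_force: 0.0
pos [566.5 -42.7 330.8] rot [-3.141e+00  3.000e-04  4.099e-01] op 0.995 F [ 0.3  0.  -0.5] t 1.9
tool shift [ 0.5  0.  30.8]
[-0.08  0.18  1.64  0.    1.32  1.08]
[257.72204797 203.29397828   1.        ]
```

View pics/w2.png

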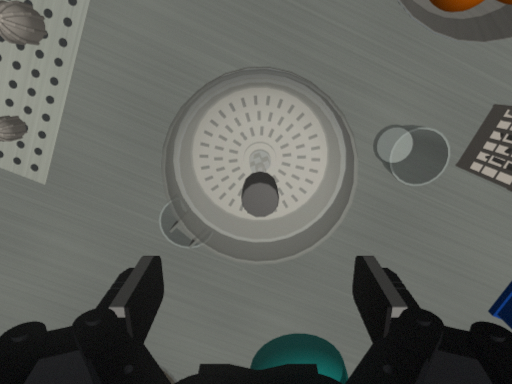

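The wrist view shows the knob's top disc centred near (260,199), with its shaded side above at (260,180). The splines are visible through the dome at (260,160). The predicted knob position was (257.7,203), about 2 mm off. I'll convert this and descend.

```bash
python3 - <<'E'
from rig import *
from h import *
s=sense();c=get_calibration("wrist");k=onz(c,260,199,260);print(k,onz(c,260,160,170))
delta(s,[k[0],k[1],231])
E
```

```text
[569.80405319 -44.01294408 260.        ] [575.37236394 -42.31339448 170.        ]
pos [565.9 -44.  330.8] rot [-3.1413e+00  1.0000e-03  4.0880e-01] op 0.994 F [-0.5 -0.3 -0.3] t 1.95
tool shift [ 3.7  1.6 99.8]
```

```bash

python3 -m creep '[{"x":3,"y":1,"z":30,"rx":0,"ry":0,"rz":0,"hand":60},{"x":0,"y":0,"z":35,"rx":0,"ry":0,"rz":0,"hand":60},{"x":0,"y":0,"z":25,"rx":0,"ry":0,"rz":0,"hand":60},{"x":0,"y":0,"z":10,"rx":0,"ry":0,"rz":0,"hand":60},{"x":0,"y":0,"z":0,"rx":0,"ry":0,"rz":0,"hand":60},{"x":0,"y":0,"z":0,"rx":0,"ry":0,"rz":0,"hand":10},{"x":0,"y":0,"z":0,"rx":0,"ry":0,"rz":0,"hand":10},{"x":0,"y":0,"z":0,"rx":0,"ry":0,"rz":0,"hand":10},{"x":0,"y":0,"z":0,"rx":0,"ry":0,"rz":0,"hand":10},{"x":0,"y":0,"z":0,"rx":0,"ry":0,"rz":0,"hand":10},{"x":0,"y":0,"z":0,"rx":0,"ry":0,"rz":0,"hand":10}]' 40 | tail -5
```

```text
eef_pos: [569.6, -44.5, 232.6]
tcp_rot: [3.141, -0.002, 0.407]
contact_force: [-1.9, -0.7, 5.6]
opening: 0.293
grasp_force: 39.4
```

The knob is gripped (25 mm opening), so I'll lift it straight up.

```bash

python3 -m creep '[{"x":0,"y":0,"z":-8,"rx":0,"ry":0,"rz":0,"hand":10},{"x":0,"y":0,"z":-20,"rx":0,"ry":0,"rz":0,"hand":10},{"x":0,"y":0,"z":-30,"rx":0,"ry":0,"rz":0,"hand":10},{"x":0,"y":0,"z":-20,"rx":0,"ry":0,"rz":0,"hand":10},{"x":0,"y":0,"z":0,"rx":0,"ry":0,"rz":0,"hand":10}]' | tail -5
python3 - <<'E'
from rig import *
from h import *
s=sense();t=get_calibration("top")
im=grab_frame("top");cv2.imwrite("pics/t2.png",im[:,:,::-1])
delta(s,[430,-335,310])
E
```

```text
eef_pos: [569.8, -44.5, 311.0]
tcp_rot: [3.14, -0.003, 0.407]
contact_force: [-0.5, -0.2, -2.1]
opening: 0.288
grasp_force: 39.6
pos [569.8 -44.5 311. ] rot [ 3.1401e+00 -2.8000e-03  4.0700e-01] op 0.288 F [-0.5 -0.2 -2.1] t 3.95
tool shift [-243.4  211.4    0.7]
```

```bash

python3 -m creep '[{"x":-15,"y":13,"z":0,"rx":0,"ry":0,"rz":0,"hand":10},{"x":-35,"y":30,"z":0,"rx":0,"ry":0,"rz":0,"hand":10},{"x":-42,"y":37,"z":0,"rx":0,"ry":0,"rz":0,"hand":10},{"x":-42,"y":37,"z":0,"rx":0,"ry":0,"rz":0,"hand":10},{"x":-42,"y":37,"z":10,"rx":0,"ry":0,"rz":0,"hand":10},{"x":-40,"y":34,"z":20,"rx":0,"ry":0,"rz":0,"hand":10},{"x":-27,"y":23,"z":35,"rx":0,"ry":0,"rz":0,"hand":10},{"x":0,"y":0,"z":45,"rx":0,"ry":0,"rz":0,"hand":10},{"x":0,"y":0,"z":45,"rx":0,"ry":0,"rz":0,"hand":10},{"x":0,"y":0,"z":35,"rx":0,"ry":0,"rz":0,"hand":10},{"x":0,"y":0,"z":25,"rx":0,"ry":0,"rz":0,"hand":10},{"x":0,"y":0,"z":10,"rx":0,"ry":0,"rz":0,"hand":10},{"x":0,"y":0,"z":0,"rx":0,"ry":0,"rz":0,"hand":10}]' | tail -5
python3 - <<'E'
from rig import *
from h import *
delta(sense(),[430,-335,73])
E
```

```text
eef_pos: [428.5, -334.3, 83.7]
tcp_rot: [-3.14, 0.001, 0.407]
contact_force: [0.4, -0.6, -2.2]
opening: 0.287
grasp_force: 39.7
pos [ 428.5 -334.3   83.7] rot [-3.1402e+00  9.0000e-04  4.0650e-01] op 0.287 F [ 0.4 -0.6 -2.2] t 5.62
tool shift [ 1.1  1.2 10.7]
```

```bash

python3 -m creep '[{"x":0,"y":0,"z":3,"rx":0,"ry":0,"rz":0,"hand":10},{"x":0,"y":0,"z":3,"rx":0,"ry":0,"rz":0,"hand":10},{"x":0,"y":0,"z":2,"rx":0,"ry":0,"rz":0,"hand":10},{"x":0,"y":0,"z":1,"rx":0,"ry":0,"rz":0,"hand":10},{"x":0,"y":0,"z":1,"rx":0,"ry":0,"rz":0,"hand":10},{"x":0,"y":0,"z":0,"rx":0,"ry":0,"rz":0,"hand":10}]' | tail -5
```

```text
eef_pos: [429.3, -334.4, 74.3]
tcp_rot: [-3.142, 0.0, 0.407]
contact_force: [-0.5, -0.0, -1.6]
opening: 0.289
grasp_force: 39.7
```

```bash

python3 -m creep '[{"x":0,"y":0,"z":1,"rx":0,"ry":0,"rz":0,"hand":10},{"x":0,"y":0,"z":1,"rx":0,"ry":0,"rz":0,"hand":10},{"x":0,"y":0,"z":0.5,"rx":0,"ry":0,"rz":0,"hand":10},{"x":0,"y":0,"z":0,"rx":0,"ry":0,"rz":0,"hand":10}]' | tail -5
```

```text
eef_pos: [429.4, -334.5, 72.6]
tcp_rot: [3.141, -0.0, 0.407]
contact_force: [-2.8, 2.0, 9.2]
opening: 0.291
grasp_force: 40.7
```

The rim has touched down. Release, retreat and stop over the spindle to look.

```bash

python3 -m creep '[{"x":0,"y":0,"z":0,"rx":0,"ry":0,"rz":0,"hand":70},{"x":0,"y":0,"z":0,"rx":0,"ry":0,"rz":0,"hand":70},{"x":0,"y":0,"z":0,"rx":0,"ry":0,"rz":0,"hand":70},{"x":0,"y":0,"z":-20,"rx":0,"ry":0,"rz":0,"hand":70},{"x":0,"y":0,"z":-45,"rx":0,"ry":0,"rz":0,"hand":70},{"x":0,"y":0,"z":-50,"rx":0,"ry":0,"rz":0,"hand":70},{"x":20,"y":-17,"z":-45,"rx":0,"ry":0,"rz":0,"hand":70},{"x":40,"y":-34,"z":-27,"rx":0,"ry":0,"rz":0,"hand":70},{"x":42,"y":-37,"z":0,"rx":0,"ry":0,"rz":0,"hand":70},{"x":42,"y":-37,"z":0,"rx":0,"ry":0,"rz":0,"hand":70},{"x":42,"y":-37,"z":0,"rx":0,"ry":0,"rz":0,"hand":70},{"x":40,"y":-32,"z":0,"rx":0,"ry":0,"rz":0,"hand":70},{"x":20,"y":-16,"z":0,"rx":0,"ry":0,"rz":0,"hand":70},{"x":0,"y":0,"z":0,"rx":0,"ry":0,"rz":0,"hand":70},{"x":0,"y":0,"z":0,"rx":0,"ry":0,"rz":0,"hand":70}]' | tail -5
python3 - <<'E'
from rig import *
from h import *
s=sense();c=get_calibration("wrist");im=grab_frame("wrist");cv2.imwrite("pics/w3.png",im[:,:,::-1])
R=np.array(c['R']);K=np.array(c['K'])
delta(s,[570,-43.5,260])
X=np.array([570,-43.5,170]);q=K@(R@X+c['t']);q/=q[2];print(q)
u,v=q[:2].astype(int);h=75
a=im[v-h:v+h,u-h:u+h,::-1];b=cv2.resize(grab_frame("top"),(512,384))[:,:,::-1][130:290,220:400]
cv2.imwrite("pics/c3.png",np.hstack([cv2.resize(a,(450,450),interpolation=2),cv2.resize(b,(350,311),interpolation=2)[:450]if 0 else cv2.copyMakeBorder(cv2.resize(b,(350,311)),0,139,0,0,0)]));print(u-h,v-h)
E
```

```text
eef_pos: [571.7, -44.7, 258.5]
tcp_rot: [3.142, 0.001, 0.407]
contact_force: [0.2, 0.6, -0.8]
opening: 0.818
grasp_force: 0.0
pos [571.7 -44.7 258.5] rot [3.1416e+00 8.0000e-04 4.0690e-01] op 0.818 F [ 0.2  0.6 -0.8] t 8.75
tool shift [-1.1 -1.8 -1.5]
[255.16758661 196.80034572   1.        ]
180 121
```

View pics/c3.png

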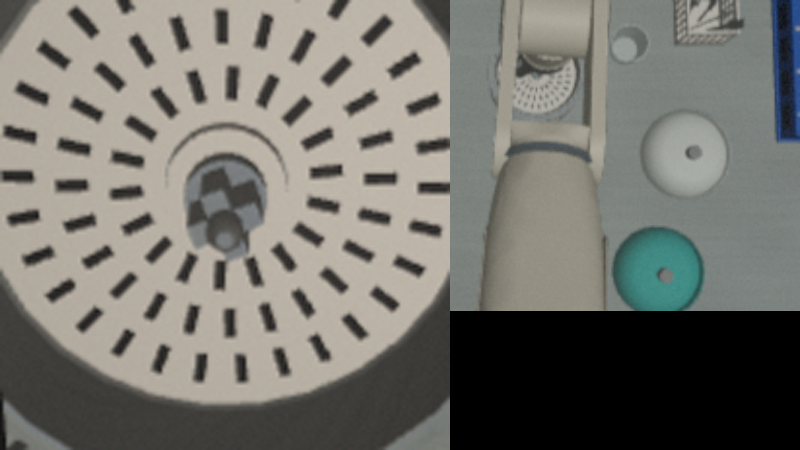

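The crop shows the bare splined shaft with its pilot tip at about px (255.3,201). In the top view the clear cover stands safely on the counter, clear of everything. Next I'll rectify the spindle view and move over the larger reamer.

```bash

cat >> h.py <<'E'
def rect(im,c,x0,y0,z,half,px):  # image up = +x world, left = +y world
    w=np.array([[x0+half,y0+half],[x0+half,y0-half],[x0-half,y0-half],[x0-half,y0+half]])
    P=np.c_[w,np.full(4,z)]@np.array(c['R']).T+c['t'];q=P@np.array(c['K']).T;q=q[:,:2]/q[:,2:]
    H=cv2.getPerspectiveTransform(q.astype('f4'),np.float32([[0,0],[px,0],[px,px],[0,px]]))
    return cv2.warpPerspective(im,H,(px,px),flags=cv2.INTER_CUBIC)
E
python3 - <<'E'
from rig import *
from h import *
c=get_calibration("wrist");im=cv2.imread("pics/w3.png");tip=onz(c,255.3,201,180);print(tip)
cv2.imwrite("pics/r_sp.png",rect(im,c,tip[0],tip[1],170,16,400))
E
python3 -m creep '[{"x":10,"y":-20,"z":0,"rx":0,"ry":0,"rz":0,"hand":70},{"x":20,"y":-45,"z":0,"rx":0,"ry":0,"rz":0,"hand":70},{"x":24,"y":-52,"z":0,"rx":0,"ry":0,"rz":0,"hand":70},{"x":24,"y":-52,"z":0,"rx":0,"ry":0,"rz":0,"hand":70},{"x":24,"y":-52,"z":-0,"rx":0,"ry":0,"rz":0,"hand":70},{"x":20,"y":-44,"z":20,"rx":0,"ry":0,"rz":0,"hand":70},{"x":15,"y":-30,"z":40,"rx":0,"ry":0,"rz":0,"hand":70},{"x":0,"y":0,"z":40,"rx":0,"ry":0,"rz":0,"hand":70},{"x":0,"y":0,"z":8,"rx":0,"ry":0,"rz":0,"hand":70},{"x":0,"y":0,"z":0,"rx":0,"ry":0,"rz":0,"hand":70},{"x":0,"y":0,"z":0,"rx":0,"ry":0,"rz":0,"hand":70}]' | tail -5
python3 - <<'E'
from rig import *
from h import *
s=sense();c=get_calibration("wrist");im=grab_frame("wrist")[:,:,::-1];cv2.imwrite("pics/w4.png",im)
R=np.array(c['R']);K=np.array(c['K'])
delta(s,[580,280,150])
q=K@(R@np.array([580,280,57])+c['t']);q/=q[2];print(q)
u,v=q[:2].astype(int);u0=max(0,u-100);v0=max(0,v-100)
a=cv2.resize(im[v0:v0+200,u0:u0+200],(400,400),interpolation=2);print(u0,v0)
cv2.imwrite("pics/c4.png",np.hstack([a,cv2.imread("pics/r_sp.png")]))
E
```

```text
[570.37930796 -43.9613022  180.        ]
eef_pos: [582.6, 280.7, 152.8]
tcp_rot: [-3.142, -0.003, 0.406]
contact_force: [0.2, -0.3, -0.2]
opening: 0.823
grasp_force: 0.0
pos [582.6 280.7 152.8] rot [-3.1415e+00 -2.8000e-03  4.0570e-01] op 0.823 F [ 0.2 -0.3 -0.2] t 10.22
tool shift [-2.6 -0.4  2.8]
[257.06745606 195.87921317   1.        ]
157 95
```

View pics/c4.png

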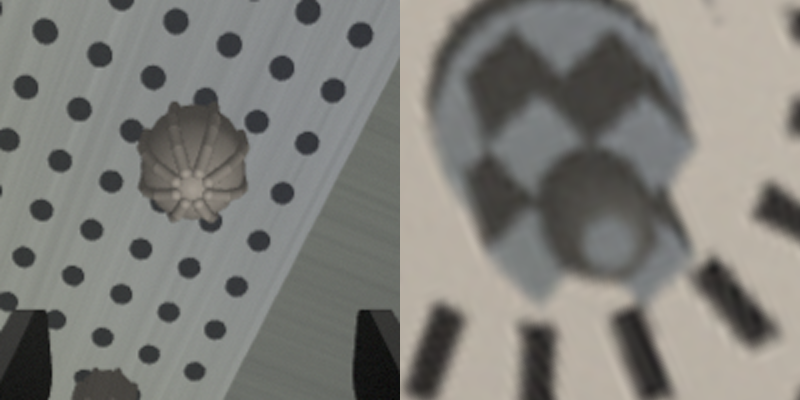

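The left crop shows the larger reamer with its apex at crop (192,187), which is px (253,188.5). The smaller one is at the bottom. The right, rectified spindle view has cross arm ends at (112,117), (266,120), (268,278) and (115,275). That puts the splines at about 45° in world (mod 90), with the axis at about (570.2,-43.7). Next is the rib angle.

```bash
python3 - <<'E'
from rig import *
from h import *
s=sense();c=get_calibration("wrist");g=cv2.cvtColor(cv2.imread("pics/w4.png"),6).astype('f4')
R=np.array(c['R']);K=np.array(c['K'])
ap=onz(c,253,188.5,57);print("apex",ap)
cam=-R.T@np.array(c['t']);print("cam",cam)
rows=[]
az=np.radians(np.arange(0,360))
for z in (40,44,47,49,51,53,54.5):
    r=25*np.sqrt(1-((z-27)/30)**2)
    P=np.c_[ap[0]+r*np.cos(az),ap[1]+r*np.sin(az),np.full(360,z)]
    n=np.c_[(P[:,:2]-ap[:2])/625,(P[:,2:]-27)/900];vis=((cam-P)*n).sum(1)>0.25*np.linalg.norm(n,axis=1)*np.linalg.norm(cam-P,axis=1)
    q=(P@R.T+c['t'])@K.T;q=(q[:,:2]/q[:,2:]).astype('f4')
    b=cv2.remap(g,q[:,0].reshape(1,-1),q[:,1].reshape(1,-1),cv2.INTER_CUBIC)[0]
    rows.append(np.where(vis,b,0))
    h=b-cv2.blur(np.r_[b,b,b].reshape(1,-1),(45,1))[0][360:720]
    f=(h*vis*np.exp(-8j*az)).sum();print(z,round(r,1),vis.sum(),"phase",round(np.degrees(-np.angle(f))/8%45,1),round(abs(f)/vis.sum(),2))
U=np.repeat(np.array(rows),45,0);U=cv2.resize(U,(720,315));U=np.clip((U-60)*1.6,0,255)
for d in range(0,360,45): cv2.putText(U,str(d),(d*2,12),0,.4,255)
cv2.imwrite("pics/u.png",U)
E
```

```text
apex [584.12787056 285.24450554  57.        ]
cam [656.71966647 312.94035156 296.2390924 ]
40 22.5 191 phase 21.5 0.49
44 20.6 254 phase 42.9 2.43
47 18.6 360 phase 31.1 2.74
49 17.0 360 phase 24.4 1.67
51 15.0 360 phase 0.6 2.77
53 12.5 360 phase 43.1 1.52
54.5 10.0 360 phase 43.3 1.5[ WARN:0@0.049] global loadsave.cpp:1063 imwrite_ Unsupported depth image for selected encoder is fallbacked to CV_8U.
```

View pics/u.png

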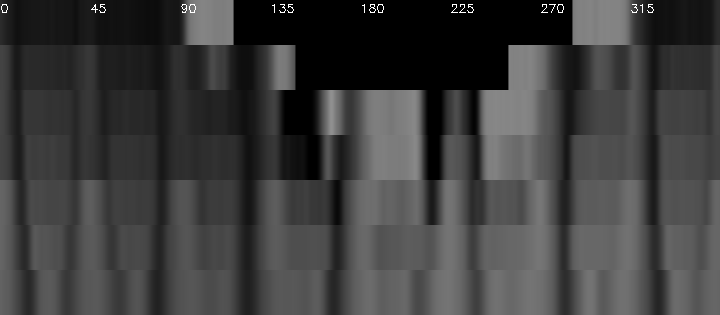

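The ribs come out at about 0° (mod 45) in world, with the bright ridges near 0, 42, 90, 223 and 312. The current closing line, with yaw at 23.2°, already lies between ribs. The apex is at (584,285), which agrees with triangulation, so I'll descend and grip.

```bash

python3 -m creep '[{"x":3,"y":-3.5,"z":30,"rx":0,"ry":0,"rz":0,"hand":70},{"x":0,"y":0,"z":40,"rx":0,"ry":0,"rz":0,"hand":70},{"x":0,"y":0,"z":40,"rx":0,"ry":0,"rz":0,"hand":70},{"x":0,"y":0,"z":25,"rx":0,"ry":0,"rz":0,"hand":70},{"x":0,"y":0,"z":10,"rx":0,"ry":0,"rz":0,"hand":70},{"x":0,"y":0,"z":3,"rx":0,"ry":0,"rz":0,"hand":70},{"x":0,"y":0,"z":0,"rx":0,"ry":0,"rz":0,"hand":70}]' | tail -5
python3 - <<'E'
from rig import *
from h import *
delta(sense(),[584,285,4])
E
```

```text
eef_pos: [583.5, 285.6, 4.0]
tcp_rot: [-3.141, -0.002, 0.407]
contact_force: [0.4, 1.1, -0.4]
opening: 0.817
grasp_force: 0.0
pos [583.5 285.6   4. ] rot [-3.1415e+00 -1.8000e-03  4.0670e-01] op 0.817 F [ 0.4  1.1 -0.4] t 11.15
tool shift [ 0.2  0.8 -0. ]
```

```bash

python3 -m creep '[{"x":0.3,"y":0.5,"z":0,"rx":0,"ry":0,"rz":0,"hand":30},{"x":0,"y":0,"z":0,"rx":0,"ry":0,"rz":0,"hand":30},{"x":0,"y":0,"z":0,"rx":0,"ry":0,"rz":0,"hand":30},{"x":0,"y":0,"z":0,"rx":0,"ry":0,"rz":0,"hand":30},{"x":0,"y":0,"z":0,"rx":0,"ry":0,"rz":0,"hand":30},{"x":0,"y":0,"z":0,"rx":0,"ry":0,"rz":0,"hand":30}]' 60 | tail -5
```

```text
eef_pos: [583.9, 285.3, 4.2]
tcp_rot: [-3.142, -0.002, 0.407]
contact_force: [-0.8, -1.1, 7.2]
opening: 0.524
grasp_force: 60.3
```

The opening of about 45–47 mm matches the two-rib grip. I'll lift it and carry it over the spindle.

```bash

python3 -m creep '[{"x":0,"y":0,"z":-20,"rx":0,"ry":0,"rz":0,"hand":30},{"x":0,"y":0,"z":-45,"rx":0,"ry":0,"rz":0,"hand":30},{"x":0,"y":0,"z":-50,"rx":0,"ry":0,"rz":0,"hand":30},{"x":-5,"y":10,"z":-50,"rx":0,"ry":0,"rz":0,"hand":30},{"x":-18,"y":36,"z":-40,"rx":0,"ry":0,"rz":0,"hand":30},{"x":-25,"y":52,"z":-11,"rx":0,"ry":0,"rz":0,"hand":30},{"x":-25,"y":52,"z":0,"rx":0,"ry":0,"rz":0,"hand":30},{"x":-25,"y":52,"z":0,"rx":0,"ry":0,"rz":0,"hand":30},{"x":-22,"y":46,"z":0,"rx":0,"ry":0,"rz":0,"hand":30},{"x":-15,"y":32,"z":0,"rx":0,"ry":0,"rz":0,"hand":30},{"x":-8,"y":16.5,"z":0,"rx":0,"ry":0,"rz":0,"hand":30},{"x":0,"y":0,"z":0,"rx":0,"ry":0,"rz":0,"hand":30},{"x":0,"y":0,"z":0,"rx":0,"ry":0,"rz":0,"hand":30}]' | tail -5
python3 - <<'E'
from rig import *
from h import *
s=sense();c=get_calibration("wrist");im=grab_frame("wrist")[:,:,::-1]
b=grab_frame("side")[:,:,::-1];cv2.imwrite("pics/s5.png",b)
cv2.imwrite("pics/c5.png",np.hstack([cv2.resize(im,(480,360)),cv2.resize(b[120:270,180:310],(312,360),interpolation=2)]))
delta(s,[570.2,-43.7,220])
E
```

```text
eef_pos: [569.2, -42.9, 219.1]
tcp_rot: [-3.141, -0.0, 0.407]
contact_force: [-0.4, 1.3, -1.3]
opening: 0.525
grasp_force: 61.5
pos [569.2 -42.9 219.1] rot [-3.1413e+00 -4.0000e-04  4.0720e-01] op 0.525 F [-0.4  1.3 -1.3] t 13.53
tool shift [ 0.6  1.1 -0.9]
```

View pics/c5.png

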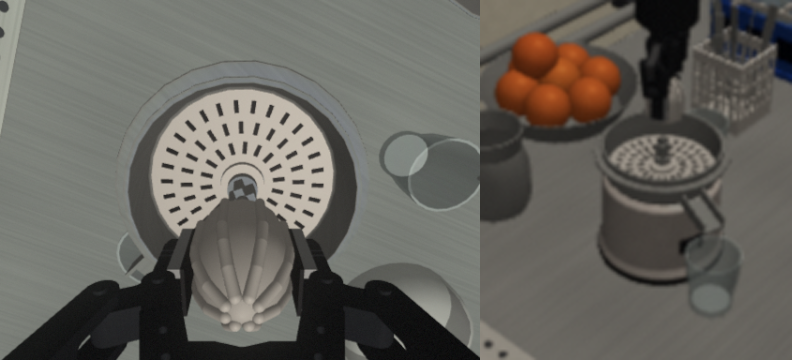

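The wrist picture shows the reamer held upright between the pads, with the spindle just beyond it. The side crop shows it above the shaft. Lowering now.

```bash

python3 -m creep '[{"x":0.6,"y":1,"z":15,"rx":0,"ry":0,"rz":0,"hand":30},{"x":0,"y":0,"z":12,"rx":0,"ry":0,"rz":0,"hand":30},{"x":0,"y":0,"z":5,"rx":0,"ry":0,"rz":0,"hand":30},{"x":0,"y":0,"z":3,"rx":0,"ry":0,"rz":0,"hand":30},{"x":0,"y":0,"z":3,"rx":0,"ry":0,"rz":0,"hand":30},{"x":0,"y":0,"z":3,"rx":0,"ry":0,"rz":0,"hand":30},{"x":0,"y":0,"z":2,"rx":0,"ry":0,"rz":0,"hand":30},{"x":0,"y":0,"z":0,"rx":0,"ry":0,"rz":0,"hand":30}]' | tail -5
python3 - <<'E'
from rig import *
from h import *
delta(sense(),[570.2,-43.7,154])
E
```

```text
eef_pos: [570.0, -44.5, 175.7]
tcp_rot: [-3.141, -0.0, 0.407]
contact_force: [0.2, 1.2, -0.3]
opening: 0.521
grasp_force: 61.5
pos [570.  -44.5 175.7] rot [-3.1413 -0.      0.4068] op 0.521 F [ 0.2  1.2 -0.3] t 14.62
tool shift [ 0.5 -0.6 21.7]
```

```bash

python3 -m creep '[{"x":0.2,"y":-0.4,"z":1.5,"rx":0,"ry":0,"rz":0,"hand":30},{"x":0,"y":0,"z":1,"rx":0,"ry":0,"rz":0,"hand":30},{"x":0,"y":0,"z":1,"rx":0,"ry":0,"rz":0,"hand":30},{"x":0,"y":0,"z":1,"rx":0,"ry":0,"rz":0,"hand":30},{"x":0,"y":0,"z":0,"rx":0,"ry":0,"rz":0,"hand":30}]' | tail -5
```

```text
eef_pos: [570.3, -44.1, 171.5]
tcp_rot: [3.141, -0.0, 0.407]
contact_force: [-0.7, 1.3, 4.7]
opening: 0.519
grasp_force: 61.6
```

It is standing on the splines (4.7 N at about the right height). I'll press slightly and turn in small steps.

```bash

python3 -m creep '[{"x":0,"y":0,"z":1,"rx":0,"ry":0,"rz":0.06,"hand":30},{"x":0,"y":0,"z":0,"rx":0,"ry":0,"rz":0.06,"hand":30},{"x":0,"y":0,"z":0,"rx":0,"ry":0,"rz":0,"hand":30}]' | tail -5
python3 -m creep '[{"x":0,"y":0,"z":0,"rx":0,"ry":0,"rz":-0.1,"hand":30},{"x":0,"y":0,"z":0,"rx":0,"ry":0,"rz":-0.1,"hand":30},{"x":0,"y":0,"z":0,"rx":0,"ry":0,"rz":-0.04,"hand":30},{"x":0,"y":0,"z":0,"rx":0,"ry":0,"rz":0,"hand":30}]' | tail -5
python3 -c "
from rig import *;print(sense()['wrist_torque'])"
```

```text
eef_pos: [570.6, -43.5, 170.4]
tcp_rot: [-3.141, -0.001, 0.286]
contact_force: [1.2, 4.5, 2.5]
opening: 0.523
grasp_force: 61.6
eef_pos: [570.7, -43.4, 170.2]
tcp_rot: [-3.141, -0.002, 0.527]
contact_force: [2.5, 4.6, 0.3]
opening: 0.519
grasp_force: 61.6
[ 0.84280537 -0.4438955  -0.1371786 ]
```

```bash

python3 -m creep '[{"x":0,"y":-0.3,"z":1,"rx":0,"ry":0,"rz":0,"hand":30},{"x":0,"y":0,"z":1,"rx":0,"ry":0,"rz":0,"hand":30},{"x":0,"y":0,"z":0,"rx":0,"ry":0,"rz":0,"hand":30}]' | tail -5
python3 -c "
from rig import *;print(sense()['wrist_torque'])"
```

```text
eef_pos: [570.7, -43.4, 168.6]
tcp_rot: [3.141, -0.002, 0.527]
contact_force: [1.4, 5.0, 3.2]
opening: 0.522
grasp_force: 61.7
[ 0.94480984 -0.40106637 -0.08374611]
```

```bash

python3 -m creep '[{"x":0.5,"y":-0.5,"z":1,"rx":0,"ry":0,"rz":0,"hand":30},{"x":0,"y":0,"z":1,"rx":0,"ry":0,"rz":0,"hand":30},{"x":0,"y":0,"z":1,"rx":0,"ry":0,"rz":0,"hand":30},{"x":0,"y":0,"z":0,"rx":0,"ry":0,"rz":0,"hand":30}]' | tail -5
python3 -c "
from rig import *;print(sense()['wrist_torque'])"
```

```text
eef_pos: [570.6, -43.0, 165.4]
tcp_rot: [3.141, -0.001, 0.527]
contact_force: [2.9, 3.5, 2.5]
opening: 0.519
grasp_force: 61.7
[ 0.81681824 -0.51862206 -0.03247657]
```

The force stays low and it keeps sinking, so the splines have meshed. I'll slide it home.

```bash

python3 -m creep '[{"x":0.5,"y":-0.3,"z":1.5,"rx":0,"ry":0,"rz":0,"hand":30},{"x":0,"y":0,"z":1.5,"rx":0,"ry":0,"rz":0,"hand":30},{"x":0,"y":0,"z":1.5,"rx":0,"ry":0,"rz":0,"hand":30},{"x":0,"y":0,"z":1.5,"rx":0,"ry":0,"rz":0,"hand":30},{"x":0,"y":0,"z":1.5,"rx":0,"ry":0,"rz":0,"hand":30},{"x":0,"y":0,"z":0,"rx":0,"ry":0,"rz":0,"hand":30}]' | tail -5
python3 -c "
from rig import *;print(sense()['wrist_torque'])"
```

```text
eef_pos: [570.6, -42.7, 157.8]
tcp_rot: [3.141, -0.0, 0.527]
contact_force: [3.9, 2.7, 3.9]
opening: 0.519
grasp_force: 61.7
[ 0.47881579 -0.69735985 -0.12048903]
```

```bash

python3 -m creep '[{"x":0.6,"y":0,"z":1.5,"rx":0,"ry":0,"rz":0,"hand":30},{"x":0,"y":0,"z":1.5,"rx":0,"ry":0,"rz":0,"hand":30},{"x":0,"y":0,"z":1,"rx":0,"ry":0,"rz":0,"hand":30},{"x":0,"y":0,"z":1,"rx":0,"ry":0,"rz":0,"hand":30},{"x":0,"y":0,"z":0,"rx":0,"ry":0,"rz":0,"hand":30}]' | tail -5
python3 -m creep '[{"x":0.2,"y":0,"z":1,"rx":0,"ry":0,"rz":0,"hand":30},{"x":0,"y":0,"z":1,"rx":0,"ry":0,"rz":0,"hand":30},{"x":0,"y":0,"z":1,"rx":0,"ry":0,"rz":0,"hand":30},{"x":0,"y":0,"z":0,"rx":0,"ry":0,"rz":0,"hand":30}]' | tail -5
```

```text
eef_pos: [570.8, -42.5, 152.7]
tcp_rot: [3.142, 0.0, 0.527]
contact_force: [2.0, 0.3, 4.1]
opening: 0.519
grasp_force: 61.7
eef_pos: [570.9, -42.4, 149.9]
tcp_rot: [3.142, 0.0, 0.527]
contact_force: [1.4, -0.6, 6.0]
opening: 0.524
grasp_force: 61.9
```

```bash

python3 -m creep '[{"x":0,"y":0,"z":1,"rx":0,"ry":0,"rz":0,"hand":30},{"x":0,"y":0,"z":1,"rx":0,"ry":0,"rz":0,"hand":30},{"x":0,"y":0,"z":1,"rx":0,"ry":0,"rz":0,"hand":30},{"x":0,"y":0,"z":0,"rx":0,"ry":0,"rz":0,"hand":30}]' | tail -5
python3 -m creep '[{"x":0,"y":0,"z":0.8,"rx":0,"ry":0,"rz":0,"hand":30},{"x":0,"y":0,"z":0.7,"rx":0,"ry":0,"rz":0,"hand":30},{"x":0,"y":0,"z":0,"rx":0,"ry":0,"rz":0,"hand":30}]' | tail -5
```

```text
eef_pos: [571.1, -42.5, 147.9]
tcp_rot: [3.141, 0.0, 0.527]
contact_force: [-2.7, -0.0, 15.1]
opening: 0.522
grasp_force: 63.2
eef_pos: [571.3, -42.5, 147.7]
tcp_rot: [3.141, -0.001, 0.527]
contact_force: [-7.1, -0.1, 27.8]
opening: 0.52
grasp_force: 64.2
```

```bash
python3 - <<'E'
from rig import *
from h import *
a=grab_frame("wrist")[:,:,::-1];b=grab_frame("side")[:,:,::-1]
cv2.imwrite("pics/f.png",np.hstack([cv2.resize(a,(400,300)),cv2.resize(b,(400,300))]))
s=sense();delta(s,[570,-43,148]);print(s['grasp_force'])
E
```

```text
pos [571.3 -42.5 147.7] rot [ 3.1409e+00 -5.0000e-04  5.2690e-01] op 0.517 F [-6.7  0.2 27.6] t 19.85
tool shift [-1.4 -0.2 -0.3]
64.21295911073685
```

View pics/f.png

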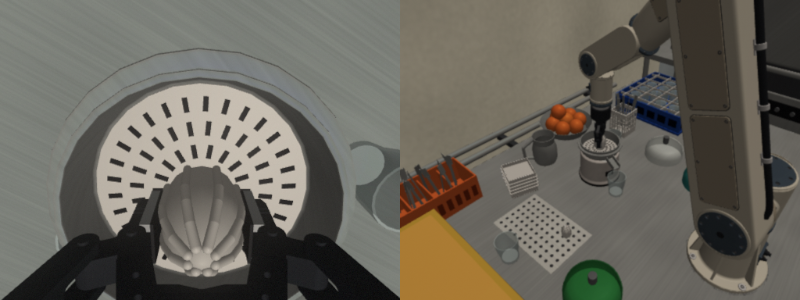

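The wrist view (left half) shows the reamer fully down in the bowl, still gripped and upright. The side view (right half) shows the clear cover standing on the counter at about (662,150) and the other items where they were. The force is steady at 27.6 N against the stop, so I'm handing in.

```bash
python3 -c "
from rig import *;print(sign_off())"
```

```text
the job is handed in; nothing more can be done
None
```

The job is handed in at about 20 s: the cover stands rim down on free counter, and the larger reamer is meshed, fully home and held gripped and pressed against the switch stop at about 28 N; I touched nothing else, but no verdict came back.

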